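# Turn the chart leaf over on the tool chest

### The job

Two flip-chart stands lie on the tool chest. With the fingertips push up the leaf that has the single tab in the middle of its free edge, swing it gently over its spine and press it down until it lies flat on the other side, then move clear. Do not pinch it, do not fling it or press hard, do not shift, tip or lift the stands, and leave the other leaf (two corner tabs) and the things around as they are.

Things in the scene. Friction and masses are not known exactly. Their poses are not given: they have to be found in the camera images.
- stand_one: Grey flip-chart stand with the single-tab leaf, the one to turn; loose, 2.4 kg, rubber feet. Block 80 (x) x 190 (y) x 49 mm high; the spine rod runs along x over its middle, axis 52 mm above the table. Origin: centre of the underside, on the table below the spine. x along the spine, y across it towards the side where the leaf lies at the start, z up. Either stand may be the nearer.
- leaf_one (a joint): Leaf angle about the spine, rad: 0 = flat on the stand's +y side (level, mid-plane 52 mm above the table), pi/2 upright, pi = flat on the -y side; stops at both ends. Starts between 0 and 0.2. A stiff hinge (0.13 N m) holds it at any angle: it neither springs nor falls; 1 to 2 N at the tab move it.
- leaf_one_edge (a point): Middle of the single-tab leaf's free edge, at the root of the tab, mid-thickness, 110 mm from the spine axis; moves with the leaf. The leaf is rigid aluminium, 4 mm thick, 80 mm wide, 120 g, and overhangs the block by 15 mm. The tab, 40 mm wide, in its plane, reaches on to 135 mm from the spine axis; below it are 50 mm of free space down to the table.
- stand_two: The other grey flip-chart stand, with the two-tab leaf, to be left alone; loose, 2.4 kg, rubber feet. Block 80 (x) x 190 (y) x 49 mm high; the spine rod runs along x over its middle, axis 52 mm above the table. Origin: centre of the underside, on the table below the spine. x along the spine, y across it towards the side where the leaf lies at the start, z up. 
- leaf_two (a joint): Leaf angle about the spine, rad: 0 = flat on the stand's +y side (level, mid-plane 52 mm above the table), pi/2 upright, pi = flat on the -y side; stops at both ends. Same leaf, but two tabs 20 mm wide, at its corners. Stays near 0.
- socket: Small steel socket, a ring 26 mm across and 34 mm high, a loose bystander. Origin: on its underside.
- bearing: Steel bearing ring, 52 mm across, 15 mm high, a loose bystander. Origin: on its underside.
- sanding_block: Cork sanding block, 110 x 65 x 32 mm, a loose bystander. Origin: on its underside.
- wrench: Steel wrench 180 mm long, lying flat, a loose bystander. Origin: on its underside, near the middle.
- jar: Glass jar with a dark lid, 60 mm across, 75 mm high, a loose bystander. Origin: on its underside.
- oil_bottle: White bottle with a black cap, 54 mm across, 140 mm high, a loose bystander. Origin: on its underside.
- cup: Steel cup, 76 mm across, 90 mm high, a loose bystander. Origin: on its underside.
There are look-alikes about, which are no part of the job. What is shaped like the stand_one but green is not meant.

How it is judged:
By the outcome, as a careful person would: the job done as asked, in the order asked, and still so for the second after the job is handed in, with the robot touching nothing.
It also fails if it takes over 48 s, if anything falls off the work surface, if the arm or the gripper's body presses on something with over 40 N, if the wrist force passes 120 N, or if a joint passes its speed limit or range.

### The arm

A 6-joint arm with a two-finger parallel gripper is mounted at the origin on the work surface. World frame = base frame: x ahead of the robot, y to its left, z up, the work surface at z = 0. Lengths are in m, angles in rad, forces in N, time in s.
With the tool pointing down it reaches from about 0.35 to 0.975 m from the base axis. Payload 4.9 kg.
Tool frame: the origin (TCP) lies at the very end of the fingers, on their centre line; the grasp point (between the pads) lies 19 mm behind it; z points along the fingers, y is the direction in which the jaws open and shut (so a half turn about z gives the same grasp; the last joint's range is limited). The gripper opens to 85 mm and grips with 20 to 120 N. Pads are 22 mm wide; open, the fingers measure 114 mm over their backs; the gripper's body (76 mm by 85 mm) begins 54 mm behind the grasp point. The pads swing forward as they close: fully open they stand 13 mm farther back than shut.
Start: joints at [-1.302, 0.053, 1.613, -0, 1.476, -0.119], TCP at [0.236, -0.579, 0.231] pointing down, gripper open.
Joint ranges: [-3.01, 3.01], [-1.01, 2.22], [0.06, 2.58], [-1.02, 4.17], [0.09, 2.62], [-3.14, 3.14]. Speed limits (rad/s): [2.57, 2.57, 3.14, 3.14, 3.14, 3.14].

### API

Orientations are given as a unit quaternion [w, x, y, z].
In Python, from plant import monitor, eyes, manip gives the robot as it stands.
- The arm moves only by the tool step_arm, never from a script. Its argument "motion" is a list of rows, each a list of 7 numbers: the shift along the world's x, y, z scaled (see below), then the turn, a rotation vector about the world's x, y, z scaled (see below), then the closure in counts, from 0 (fully open) to 255 (shut). In form: [[x, y, z, ax, ay, az, grip], ...]. A call has 1 to 10 rows; each row is the pose to reach, as a shift and turn from the pose commanded when the call began; what a row does not reach only later rows make up. The controller multiplies each number of a shift by 0.5 m and each number of a turn by 1.5 rad. A row lasts 1/10 s, in which the tool goes at most 50 mm and 8.59 degrees, less where a joint would pass 70% of its speed; a pose out of reach is approached as far as the arm can. A call with a number of a shift or a turn outside -1 to 1 is refused whole. A call with a gripper value outside its range is refused whole. The fingers move at their own pace and stop on an object; the grip force is fixed at half the most. Time passes only in rows, so rows that repeat a pose let the fingers close. It gives the time, the measured TCP pose, the force and the opening at its end, in the units of the state.
- monitor.state(): the state, without advancing time (a new reading comes with each control period).
- eyes.grab_frame(name): name is "scene" or "side" or "wrist"; returns a dict with "pixels" (420x560x3 uint8, red, green, blue), "mtx" (3x3 intrinsics, pixels), "rvec" (rotation vector, rad) and "tvec" (3), from world to camera coordinates, as OpenCV has them; the wrist camera has in their place "hand_eye" (4x4, takes a point from camera to tool coordinates, whose origin is the TCP and whose axes are the flange's). Camera axes: x right, y down, z forward; pixel columns grow to the right and rows downward; lengths in m; the calibration is good to about 2 mm. A picture is of the moment at which its call begins: read the wrist's pose just before it. There is no depth.
- manip.job_done(): hands the job in, once; it reports no verdict.
Trained networks look in the newest picture that a camera, given by its name, has taken for a name from the list of things; names that differ only in an ending like _2 or _b are one class to them, and where a whole thing is asked for, a point or a joint stands for the part that bears it (a point fixed in the world has none). Each returns a list of dicts, best first, with "p" (0 to 1); they miss things now and then, are a little off and sometimes report something else, mostly with a low value. They report only what shows in the picture. A call takes as long as a camera call. They do not tell look-alikes from the thing itself.
- eyes.look_for(name, camera): "box" ([centre column, centre row, width, height] in pixels, round what is visible of it).
- eyes.pinpoint(name, camera): "uv" ([column, row] in pixels: a listed point, or the origin of a listed thing).
The state is a dict: "time": time; "joint_pos": joint angles; "joint_vel": joint speeds; "joint_efforts": joint torques, N m; "tool_pos": TCP position; "tool_rot": TCP orientation; "contact_force": force on the tool from outside, world axes, zero at the start; "ft_torque": the same for the moment, N m; "gripper_width": opening from 0.0 (shut) to 1.0 (fully open).
Only numpy, scipy, OpenCV 4.12 (cv2) and the standard library are available. Lean on these libraries where they do the work, as an engineer would, in place of code of your own. Each camera call takes 0.05 s, during which the arm holds its last target.

## Working session

There is one attempt and no reset: what is moved stays moved. The work goes in short steps, Python scripts to look and compute and a tool call to move; the robot and the scene stay as the last step left them, time stands still between calls to the robot, and variables do not carry over. Pictures are saved under pics/ and viewed, and the job is handed in when it is done.

Besides the shell and the picture viewer there is one more tool, called after "Request:" in YAML: its name, and indented under it one key for each argument. step_arm: Moves the arm, as the interface text tells. Its arguments: {"type":"object","properties":{"motion":{"type":"array","items":{"type":"array","items":{"type":"number"}}}},"required":["motion"]}

```bash
ls; mkdir -p pics; python3 - <<'E'
from plant import monitor, eyes, manip
import cv2
s=monitor.state(); print(s)
for n in ["scene","side","wrist"]:
    f=eyes.grab_frame(n); cv2.imwrite(f"pics/{n}0.png",f["pixels"][:,:,::-1])
    print(n,{k:v for k,v in f.items() if k!="pixels"})
    for o in ["stand_one","stand_two","leaf_one_edge","leaf_one","leaf_two","socket","bearing","sanding_block","wrench","jar","oil_bottle","cup"]:
        try: print(o,eyes.look_for(o,n)[:3])
        except Exception as e: print(o,e)
        try: print('   pt',eyes.pinpoint(o,n)[:3])
        except Exception as e: print(o,e)
print(monitor.state()["time"])
E
```

```text
pics
{'time': 0.0, 'joint_pos': array([-1.30198468e+00,  5.33230935e-02,  1.61430070e+00,  3.24606997e-06,
        1.47601133e+00, -1.18976851e-01]), 'joint_vel': array([ 1.73778918e-03, -2.40023725e-04,  9.67659560e-04, -2.13320533e-04,
       -1.52450733e-03, -2.25901067e-05]), 'joint_efforts': array([ 2.76970604e-04, -3.93687952e+01, -3.70174778e+01, -2.23012546e-05,
        7.21916513e-03, -1.78955304e-06]), 'tool_pos': array([ 0.23618524, -0.57797582,  0.23007996]), 'tool_rot': array([-1.01849266e-03,  9.81260845e-01,  1.92681370e-01, -7.48257579e-05]), 'contact_force': array([-0.0917741 , -0.36478983, -0.22757539]), 'ft_torque': array([-0.00804189, -0.01949251,  0.02557641]), 'gripper_width': 0.9978467010242292}
scene {'mtx': array([[518.17959627,   0.        , 279.87157631],
       [  0.        , 518.17959627, 214.60969578],
       [  0.        ,   0.        ,   1.        ]]), 'rvec': array([ 2.10403716,  0.7935817 , -0.37261345]), 'tvec': array([-0.42612211, -0.17536263,  1.83745395])}
stand_one [{'box': [273.4, 195.4, 62.1, 51.9], 'p': 0.91}, {'box': [288.3, 153.2, 69.8, 27.
[... 3915 characters left out ...]
8655e-01,  9.59093671e-01,
        -1.42867139e-01],
       [ 0.00000000e+00,  0.00000000e+00,  0.00000000e+00,
         1.00000000e+00]])}
stand_one [{'box': [22.6, 52.5, 45.3, 100.2], 'p': 0.59}]
   pt []
stand_two []
   pt []
leaf_one_edge []
   pt []
leaf_one [{'box': [17.6, 59.8, 35.1, 85.5], 'p': 0.58}]
leaf_one it knows: bearing, cup, jar, leaf_one_edge, oil_bottle, sanding_block, socket, stand_one, stand_two, wrench
leaf_two []
leaf_two it knows: bearing, cup, jar, leaf_one_edge, oil_bottle, sanding_block, socket, stand_one, stand_two, wrench
socket []
   pt []
bearing []
   pt []
sanding_block []
   pt []
wrench []
   pt []
jar []
   pt []
oil_bottle []
   pt []
cup []
   pt []
3.45
```

View pics/scene0.png

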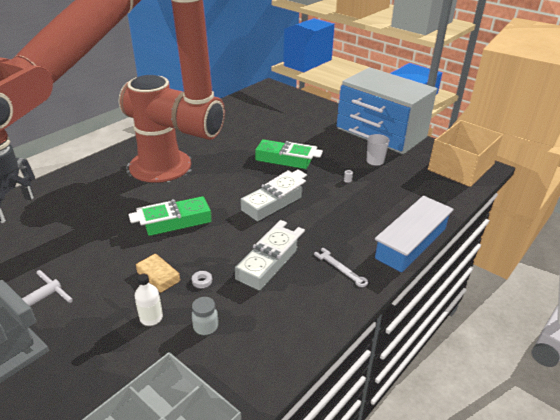

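View pics/side0.png

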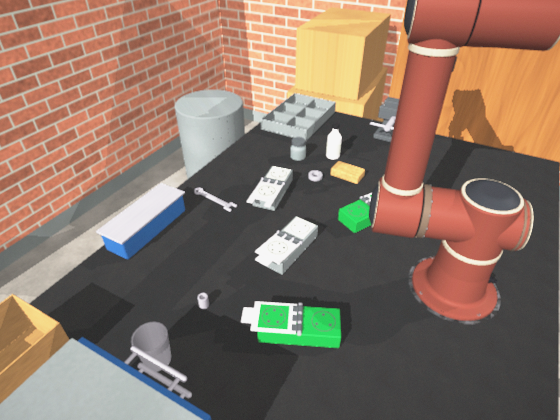

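```bash
python3 - <<'E'
import cv2
a=cv2.imread('pics/scene0.png')[130:290,100:400]
cv2.imwrite('pics/scene0z.png',cv2.resize(a,(800,427),interpolation=cv2.INTER_CUBIC))
a=cv2.imread('pics/side0.png')[140:400,130:400]
cv2.imwrite('pics/side0z.png',cv2.resize(a,(600,578),interpolation=cv2.INTER_CUBIC))
E
```

```text
(no output)
```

View pics/scene0z.png

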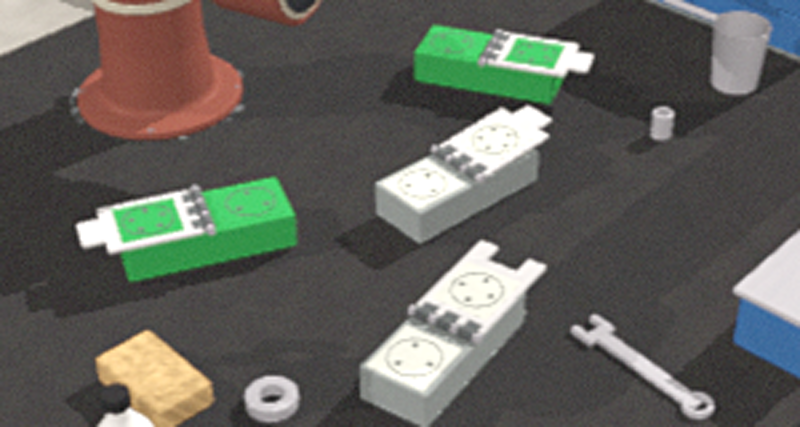

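View pics/side0z.png

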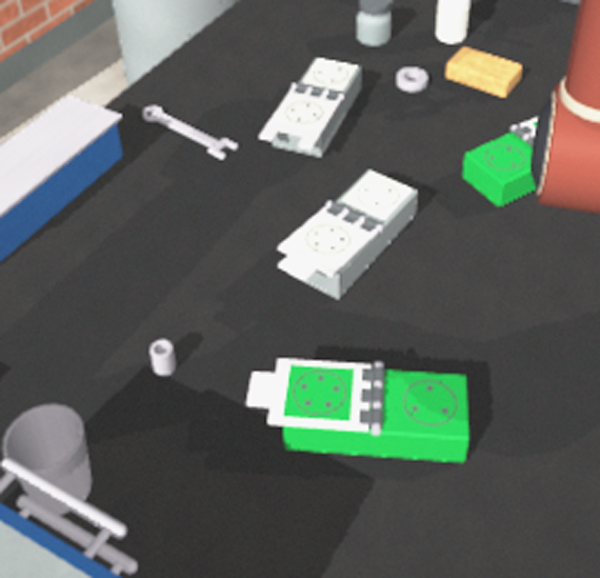

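View pics/wrist0.png

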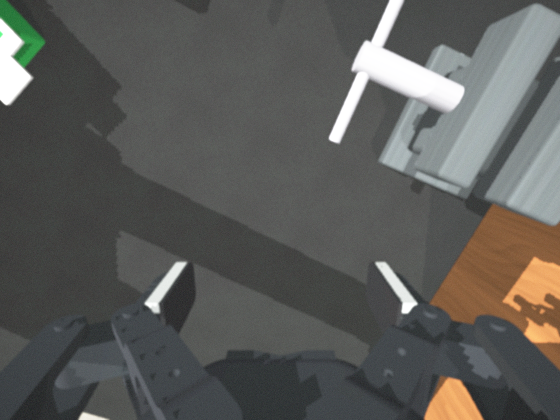

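```bash
cat > h.py <<'E'
import numpy as np, cv2
C={'scene':(np.array([[518.17959627,0,279.87157631],[0,518.17959627,214.60969578],[0,0,1]]),np.array([2.10403716,0.7935817,-0.37261345]),np.array([-0.42612211,-0.17536263,1.83745395])),
'side':(np.array([[396.50100286,0,278.17160351],[0,396.50100286,209.98127441],[0,0,1]]),np.array([0.6640638,-2.57649403,1.21910342]),np.array([0.46776066,0.2038067,1.06470688]))}
def P(c):
    K,r,t=C[c]; return K@np.c_[cv2.Rodrigues(r)[0],t]
def tri(a,b):
    X=cv2.triangulatePoints(P('scene'),P('side'),np.array(a,float).reshape(2,1),np.array(b,float).reshape(2,1)); return (X[:3]/X[3]).ravel()
def proj(X,c):
    K,r,t=C[c]; return cv2.projectPoints(np.atleast_2d(np.asarray(X,float)),r,t,K,None)[0].reshape(-1,2)
def ray(uv,c,z):
    K,r,t=C[c];R=cv2.Rodrigues(r)[0];o=-R.T@t;d=R.T@np.linalg.inv(K)@[uv[0],uv[1],1];return o+d*(z-o[2])/d[2]
def w(pose,L):
    x,y,a=pose;c,s=np.cos(a),np.sin(a);L=np.atleast_2d(L);return np.c_[x+c*L[:,0]-s*L[:,1],y+s*L[:,0]+c*L[:,1],L[:,2]]
E
python3 - <<'E'
from h import *
from scipy.optimize import least_squares
print('one org',tri((274,203.8),(290.1,247.6)),'edge',tri((293.8,174.6),(266.5,256.2)))
print('two org',tri((266.7,262),(273.1,194.8)))
o=tri((274,203.8),(290.1,247.6));e=tri((293.8,174.6),(266.5,256.2))
d=e-o;print('ydir',np.degrees(np.arctan2(d[1],d[0])),np.hypot(d[0],d[1]))
for n,uv,c in [('socket',(348.5,181),'scene'),('cup',(373.6,162.2),'scene'),('wrench',(342,267.8),'scene'),('bearing',(203.7,281),'scene'),('sand',(155.3,275),'scene'),('jar',(203.8,327.4),'scene'),('oil',(152.6,315.6),'scene'),('gA',(182.7,223.4),'scene'),('gB',(280.3,159.4),'scene'),('gAedge',(142,216),'scene'),('gBedge',(313.7,148),'scene')]: print(n,ray(uv,c,0.0 if 'edge' not in n else .052)[:2].round(3))
# block fit
obs=[((-40,-95,49),'scene',(241,200.5)),((40,-95,0),'scene',(257.9,220.4)),((40,-95,49),'scene',(257.9,208)),((40,95,0),'scene',(301.4,199.8)),
((-40,-95,49),'side',(317.7,223.7)),((-40,-95,0),'side',(317.7,236.8)),((40,-95,49),'side',(297.9,216.5)),((-40,95,0),'side',(283,274.1))]
best=None
for a0 in np.arange(-3.14,3.14,.5):
    f=lambda p:np.concatenate([(proj(w(p,np.array(l)/1000),c)-uv).ravel() for l,c,uv in obs])
    r=least_squares(f,[o[0],o[1],a0],loss='soft_l1')
    if best is None or r.cost<best.cost:best=r
print(best.x,best.cost);print(f(best.x).reshape(-1,2).round(1))
np.save('p1.npy',best.x)
p=best.x
for c in C:
    im=cv2.imread(f'pics/{c}0.png')
    S=4
    x0,y0={'scene':(220,150),'side':(230,190)}[c]
    im=cv2.resize(im[y0:y0+110,x0:x0+140],None,fx=S,fy=S,interpolation=cv2.INTER_CUBIC)
    def line(A,B,col):
        q=((proj(w(p,np.array([A,B])/1000.),c)-[x0,y0]+.5)*S).astype(int);cv2.line(im,tuple(map(int,q[0])),tuple(map(int,q[1])),col,1)
    for z in (0,49):
        k=[(-40,-95,z),(40,-95,z),(40,95,z),(-40,95,z)]
        for i in range(4): line(k[i],k[(i+1)%4],(0,0,255))
    for th,col in ((0,(255,0,0)),(.2,(0,160,0))):
        k=[(-40,0),(-40,110),(-20,110),(-20,135),(20,135),(20,110),(40,110),(40,0)]
        k=[(x,y*np.cos(th),52+y*np.sin(th)) for x,y in k]
        for i in range(7): line(k[i],k[i+1],col)
    cv2.imwrite(f'pics/fit_{c}.png',im)
E
```

```text
one org [0.4533726  0.09126135 0.00411633] edge [0.4562414  0.19610386 0.06450736]
two org [ 0.62085794 -0.12133262 -0.00081206]
ydir 88.43260729725607 0.10488175637372278
socket [0.556 0.368]
cup [0.553 0.531]
wrench [ 0.792 -0.001]
bearing [ 0.546 -0.29 ]
sand [ 0.432 -0.361]
jar [ 0.664 -0.397]
oil [ 0.542 -0.456]
gA [ 0.315 -0.164]
gB [0.291 0.318]
gAedge [ 0.254 -0.261]
gBedge [0.383 0.391]
[ 0.44792986  0.09105203 -0.09266452] 10.438767935092233
[[-1.  -2.7]
 [-0.5  1.6]
 [-0.7  1.2]
 [-0.6 -2.2]
 [ 0.1  1. ]
 [-0.9 -0.1]
 [-2.8 -1.5]
 [-0.7  1.7]]
```

View pics/fit_scene.png

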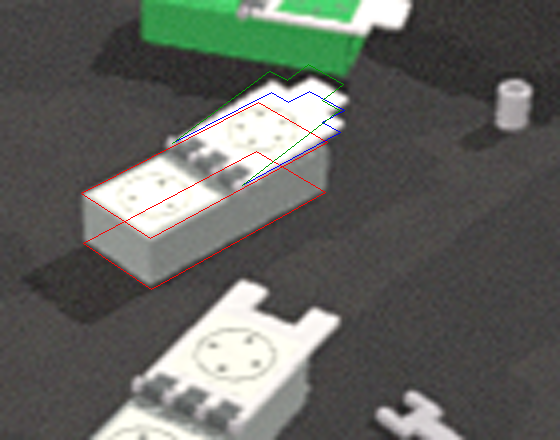

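View pics/fit_side.png

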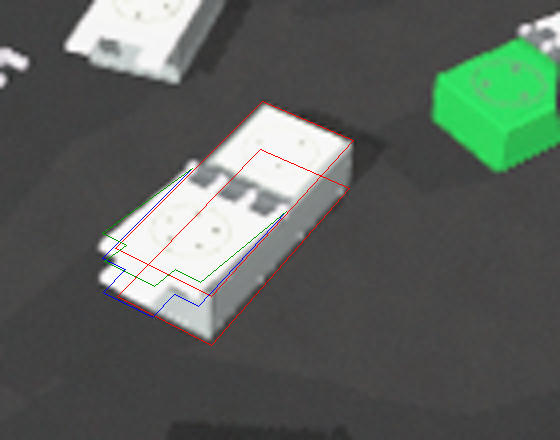

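```bash
python3 - <<'E'
import cv2
a=cv2.imread('pics/scene0.png')[162:227,232:312]
cv2.imwrite('pics/sz.png',cv2.resize(a,None,fx=9,fy=9,interpolation=cv2.INTER_CUBIC))
a=cv2.imread('pics/side0.png')[208:280,250:325]
cv2.imwrite('pics/dz.png',cv2.resize(cv2.convertScaleAbs(a,alpha=1.0),None,fx=8,fy=8,interpolation=cv2.INTER_CUBIC))
E
```

```text
(no output)
```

View pics/sz.png

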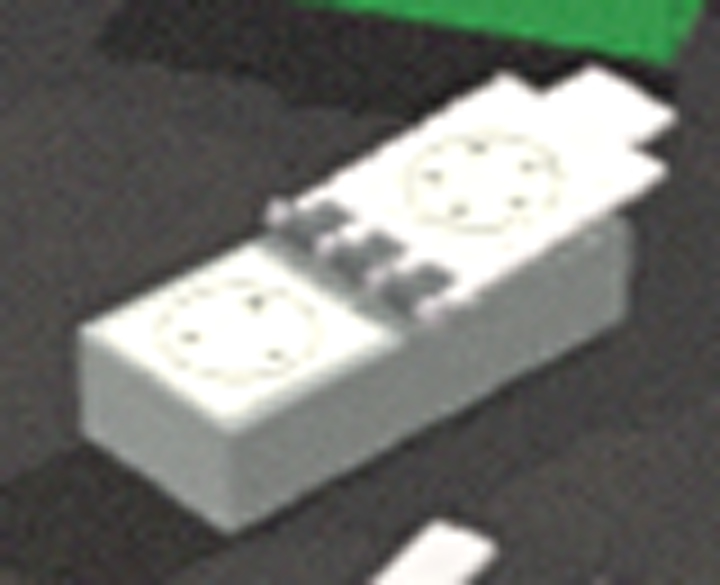

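View pics/dz.png

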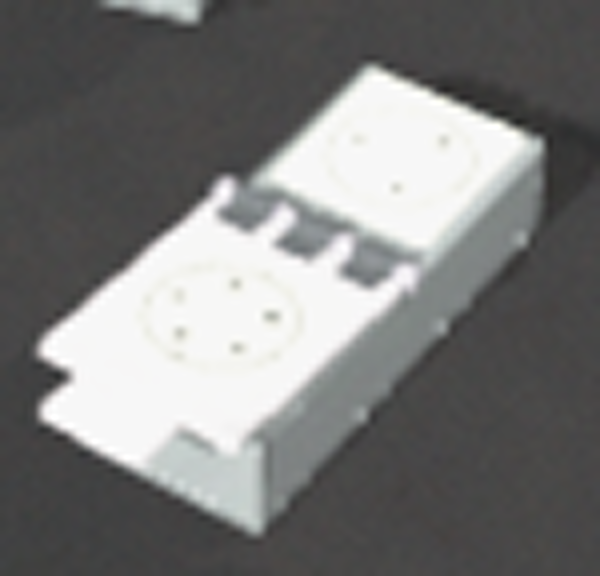

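```bash
python3 - <<'E'
from h import *
from scipy.optimize import least_squares
B=[((-40,-95,49),'scene',(80,332)),((40,-95,49),'scene',(232,430)),((40,-95,0),'scene',(232,532)),((-40,-95,0),'scene',(82,435)),((40,95,0),'scene',(628,318)),
((-40,-95,49),'side',(543,143)),((40,-95,49),'side',(370,65)),((-40,95,0),'side',(262,533))]
L=[((-40,110),'scene',(505,72)),((-20,110),'scene',(543,97)),((-20,135),'scene',(598,65)),((20,135),'scene',(678,115)),((20,110),'scene',(632,148)),((40,110),'scene',(668,172)),
((40,110),'side',(40,352)),((20,110),'side',(70,377)),((20,135),'side',(40,412)),((-20,135),'side',(148,468)),((-20,110),'side',(182,430)),((-40,110),'side',(240,450))]
M={'scene':(9,232,162),'side':(8,250,208)}
def pix(c,q): S,a,b=M[c];return np.array([a+(q[0]+.5)/S-.5,b+(q[1]+.5)/S-.5])
def f(p,useB=True,useL=True):
    r=[]
    if useB:
        for l,c,q in B: r.append(proj(w(p[:3],np.array(l)/1000),c)[0]-pix(c,q))
    if useL:
        th=p[3]
        for l,c,q in L:
            x,y=l; X=(x,y*np.cos(th)-2*np.sin(th),52+y*np.sin(th)+2*np.cos(th))
            r.append(proj(w(p[:3],np.array(X)/1000),c)[0]-pix(c,q))
    # calibration slack per camera
    r=np.array(r);
    cs=[c for _,c,_ in (B if useB else [])+(L if useL else [])]
    for i,c in enumerate(cs): r[i]-= p[4:6] if c=='scene' else p[6:8]
    return np.concatenate([r.ravel(),np.array(p[4:])/0.7])
for kw in ({},dict(useL=False),dict(useB=False)):
    r=least_squares(f,[.45,.09,-.09,.1,0,0,0,0],kwargs=kw,loss='soft_l1');print(kw,r.x.round(4),r.cost.round(2))
    if not kw: p=r.x;print(f(p).reshape(-1,2).round(1).tolist())
np.save('p1.npy',p)
for r_ in (110,122,135): print(r_,w(p[:3],np.array([0,r_*np.cos(p[3]),52+r_*np.sin(p[3])])/1000))
E
```

```text
{} [ 0.448   0.0925 -0.1027  0.0707 -0.2019  0.0805 -0.1479 -0.0238] 6.74
[[-0.1, -1.1], [0.1, -0.6], [0.3, 0.9], [0.2, 0.1], [0.0, 0.6], [0.5, -0.3], [-0.5, -0.4], [-0.5, 1.9], [0.4, 0.5], [0.4, 0.2], [-0.3, 0.6], [-0.5, -0.1], [-0.8, -0.5], [-0.4, -0.6], [0.1, -0.1], [2.2, -0.2], [0.3, 0.5], [-1.0, -0.1], [0.3, -0.6], [-0.8, 0.1], [-0.3, 0.1], [-0.2, -0.0]]
{'useL': False} [ 4.4770e-01  9.1900e-02 -9.8700e-02  6.3687e+00 -1.4260e-01  1.0460e-01
 -1.1040e-01 -4.0000e-03] 2.79
{'useB': False} [ 0.4505  0.093  -0.0803  0.0748 -0.1994 -0.0829 -0.1613 -0.0191] 3.58
110 [[0.45922238 0.20162977 0.0597721 ]]
122 [[0.46044895 0.21353677 0.06061996]]
135 [[0.46177774 0.22643602 0.06153848]]
```

```bash
cat >> h.py <<'E'
from scipy.spatial.transform import Rotation as Ro, Slerp
O=np.array([0.449,0.0925]);YAW=-0.10
EX=np.array([np.cos(YAW),np.sin(YAW),0]);EY=np.array([-np.sin(YAW),np.cos(YAW),0]);EZ=np.array([0,0,1.])
def Rt(phi):
    d=-np.sin(phi)*EY-np.cos(phi)*EZ
    return Ro.from_matrix(np.c_[np.cross(EX,d),EX,d])
def pos(s,z): return np.r_[O,0]+s*EY+z*EZ
def qR(q): return Ro.from_quat([q[1],q[2],q[3],q[0]])
def row(p0,R0,p,R,g=255):
    return np.r_[(p-p0)/.5,(R*R0.inv()).as_rotvec()/1.5,g].round(3).tolist()
def apply(p0,R0,r): return p0+np.array(r[:3])*.5, Ro.from_rotvec(np.array(r[3:6])*1.5)*R0
def tcp(th,rc=.118,hw=.011,m=0.0):
    "TCP (s,z) and tilt for leaf angle th"
    phi=np.radians(45)*np.clip((np.radians(170)-th)/np.radians(110),0,1)
    d=np.array([-np.sin(phi),-np.cos(phi)]);n=np.array([-np.cos(phi),np.sin(phi)])
    l=np.array([np.cos(th),np.sin(th)]);t=np.array([-np.sin(th),np.cos(th)])
    ax=np.array([0,.052]);beta=np.pi/2-phi
    if th<beta: T=ax+.135*l-.002*t-hw*n+(.135-rc)*d
    else: T=ax+rc*l-.002*t-hw*n
    return T[0],T[1],phi
E
python3 - <<'E'
from h import *
from plant import monitor
s=monitor.state();p0=s['tool_pos'];R0=qR(s['tool_rot'])
print(s['time'],p0,R0.as_matrix().round(3))
F=np.radians(45)
Rf=Rt(F);sl=Slerp([0,1],Ro.concatenate([R0,Rf]))
print(row(p0,R0,np.array([.45,-.2,.30]),sl(.45)))
ph=pos(.122+.08,.024+.09);print('hover',ph,row(p0,R0,ph,Rf))
for a in range(0,181,20): 
    x=tcp(np.radians(a));print(a,np.round(x,3),pos(*x[:2]).round(3))
E
```

```text
3.45 [ 0.23633361 -0.57859205  0.23131667] [[ 0.926  0.378  0.   ]
 [ 0.378 -0.926 -0.   ]
 [ 0.     0.    -1.   ]]
[0.427, 0.757, 0.137, -0.198, 0.148, 0.307, 255.0]
hover [0.46916635 0.29349084 0.114     ] [0.466, 1.744, -0.235, -0.44, 0.328, 0.683, 255.0]
0 [0.131 0.03  0.785] [0.462 0.223 0.03 ]
20 [0.123 0.076 0.785] [0.461 0.215 0.076]
40 [0.1   0.117 0.785] [0.459 0.192 0.117]
60 [0.069 0.145 0.785] [0.456 0.161 0.145]
80 [0.031 0.161 0.643] [0.452 0.124 0.161]
100 [-0.009  0.163  0.5  ] [0.448 0.084 0.163]
120 [-0.047  0.151  0.357] [0.444 0.046 0.151]
140 [-0.078  0.127  0.214] [0.441 0.015 0.127]
160 [-0.099  0.093  0.071] [ 0.439 -0.006  0.093]
180 [-0.107  0.054  0.   ] [ 0.438 -0.014  0.054]
```

Request:
step_arm:
  motion:
    - [0.427,0.757,0.137,-0.198,0.148,0.307,255]
    - [0.427,0.757,0.137,-0.198,0.148,0.307,255]
    - [0.427,0.757,0.137,-0.198,0.148,0.307,255]
    - [0.427,0.757,0.137,-0.198,0.148,0.307,255]
    - [0.427,0.757,0.137,-0.198,0.148,0.307,255]
    - [0.427,0.757,0.137,-0.198,0.148,0.307,255]
    - [0.427,0.757,0.137,-0.198,0.148,0.307,255]
    - [0.427,0.757,0.137,-0.198,0.148,0.307,255]
    - [0.427,0.757,0.137,-0.198,0.148,0.307,255]

```text
time: 4.35
tool_pos: [0.4509, -0.1977, 0.3007]
tool_rot: [0.123, 0.895, 0.408, -0.135]
contact_force: [1.1, -0.8, 0.1]
gripper_width: 0.001
```

```bash
python3 - <<'E'
from h import *
from plant import monitor
s=monitor.state();p0=s['tool_pos'];R0=qR(s['tool_rot'])
print(s['time'],p0,s['joint_pos'].round(3),s['contact_force'].round(2),s['gripper_width'],s['joint_vel'].round(2))
# commanded pose assumed
pi=np.array([.2363,-.5786,.2313]);Ri=Ro.from_matrix(np.array([[.926,.378,0],[.378,-.926,0],[0,0,-1]]))
pc,Rc=apply(pi,Ri,[0.427,0.757,0.137,-0.198,0.148,0.307]); print('cmd',pc, np.degrees((R0*Rc.inv()).magnitude()))
ph=pos(.122+.08,.16);print(row(pc,Rc,ph,Rt(np.radians(45))))
E
```

```text
4.35 [ 0.45088874 -0.19766949  0.30070806] [-0.36  -0.274  1.83  -0.367  1.6    0.348] [ 1.13 -0.76  0.11] 0.0011794948333467895 [ 0.78  0.25 -0.3  -0.01  0.33  0.71]
cmd [ 0.4498 -0.2001  0.2998] 0.13101679173287378
[0.039, 0.987, -0.28, -0.242, 0.181, 0.376, 255.0]
```

Request:
step_arm:
  motion:
    - [0.039,0.987,-0.1,-0.242,0.181,0.376,255]
    - [0.039,0.987,-0.1,-0.242,0.181,0.376,255]
    - [0.039,0.987,-0.1,-0.242,0.181,0.376,255]
    - [0.039,0.987,-0.1,-0.242,0.181,0.376,255]
    - [0.039,0.987,-0.1,-0.242,0.181,0.376,255]
    - [0.039,0.987,-0.1,-0.242,0.181,0.376,255]
    - [0.039,0.987,-0.1,-0.242,0.181,0.376,255]
    - [0.039,0.987,-0.1,-0.242,0.181,0.376,255]
    - [0.039,0.987,-0.28,-0.242,0.181,0.376,255]
    - [0.039,0.987,-0.28,-0.242,0.181,0.376,255]

```text
time: 5.35
tool_pos: [0.4689, 0.2696, 0.1875]
tool_rot: [0.257, 0.685, 0.62, -0.282]
contact_force: [0.8, -0.8, 0.7]
gripper_width: -0.005
```

```bash
python3 - <<'E'
from h import *
from plant import monitor,eyes
s=monitor.state();p0=s['tool_pos'];R0=qR(s['tool_rot'])
print(s['time'],p0,s['joint_pos'].round(3),s['contact_force'].round(2),s['joint_vel'].round(2))
print('target',pos(.202,.16),np.degrees((R0*Rt(np.pi/4).inv()).magnitude()))
for n in ('scene','side','wrist'):
    f=eyes.grab_frame(n);cv2.imwrite(f'pics/{n}1.png',f['pixels'][:,:,::-1])
a=cv2.imread('pics/scene1.png')[110:260,200:400];b=cv2.imread('pics/side1.png')[140:340,160:400]
cv2.imwrite('pics/s1z.png',cv2.resize(a,(800,600),interpolation=cv2.INTER_CUBIC));cv2.imwrite('pics/d1z.png',cv2.resize(b,(720,600),interpolation=cv2.INTER_CUBIC))
E
```

```text
5.35 [0.46888984 0.2695684  0.18752684] [ 0.652  0.266  1.59  -0.565  1.835  0.759] [ 0.79 -0.76  0.66] [ 0.4   0.9  -0.38  0.28 -0.2   0.62]
target [0.46916635 0.29349084 0.16      ] 0.20264698500077402
```

View pics/s1z.png

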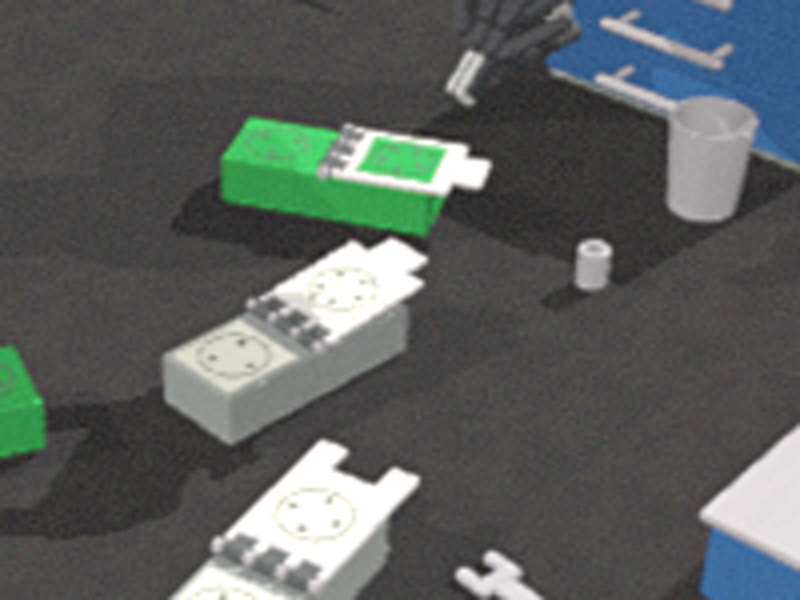

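View pics/d1z.png

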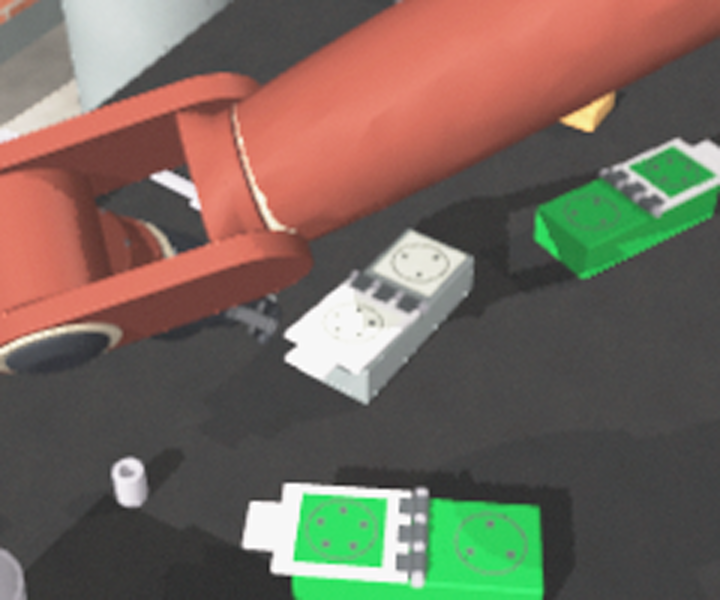

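View pics/wrist1.png

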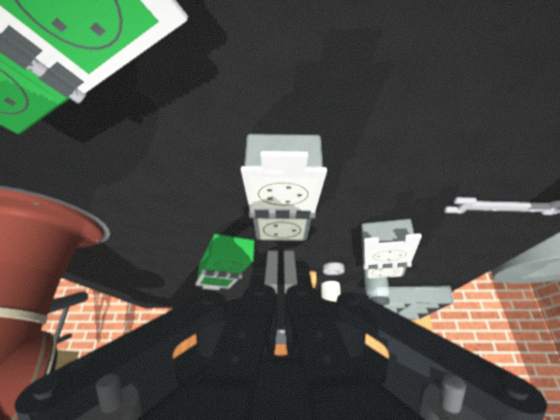

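```bash
python3 - <<'E'
from h import *
K=np.array([[291.4849,0,280.4233],[0,291.4849,212.8934],[0,0,1]])
H=np.array([[8.80246970e-04,-9.59093463e-01,-2.83088245e-01,7.14680669e-02],[9.99999540e-01,7.36641311e-04,6.13726294e-04,-2.31689043e-04],[-3.80086381e-04,-2.83088655e-01,9.59093671e-01,-1.42867139e-01],[0,0,0,1]])
# image taken up to ~.15s after state; wrist is third frame: arm probably at target
th=.072
pts=[(-20,135),(20,135),(-40,110),(40,110)]
L=np.array([(x,y*np.cos(th)-2*np.sin(th),52+y*np.sin(th)+2*np.cos(th)) for x,y in pts])/1000
W=w((.449,.0925,-.10),L)
from plant import monitor
s=monitor.state();print(s['tool_pos'])
p,R=s['tool_pos'],qR(s['tool_rot'])
for p in (s['tool_pos'],np.array([.46888984,.2695684,.18752684])):
    T=(R.inv().apply(W-p)); c=(np.linalg.inv(H)@np.c_[T,np.ones(4)].T)[:3]
    q=K@c;print((q[:2]/q[2]).T.round(1).tolist())
pc=np.array([.4498,-.2001,.2998])+np.array([.039,.987,-.28])*.5;print('cmd',pc)
Rc=Rt(np.pi/4)
for t in [(.205,.120),(.165,.067),(.124,.024)]: print(row(pc,Rc,pos(*t),Rc))
E
```

```text
[0.4668681  0.26738516 0.18354108]
[[257.6, 145.2], [304.2, 145.6], [238.1, 161.6], [323.5, 162.3]]
[[256.0, 143.6], [301.8, 143.9], [236.9, 159.9], [321.0, 160.5]]
cmd [0.4693 0.2934 0.1598]
[0.0, 0.006, -0.08, 0.0, 0.0, 0.0, 255.0]
[-0.008, -0.073, -0.186, 0.0, 0.0, 0.0, 255.0]
[-0.016, -0.155, -0.272, 0.0, 0.0, 0.0, 255.0]
```

```bash
sed -i 's/^O=.*;YAW/O=np.array([0.451,0.0905]);YAW/' h.py; python3 - <<'E'
from h import *
from plant import monitor
s=monitor.state();p,R=s['tool_pos'],qR(s['tool_rot'])
print(p,np.degrees((R*Rt(np.pi/4).inv()).magnitude()))
for t in [(.215,.125),(.17,.070),(.124,.024)]: print(row(p,R,pos(*t),Rt(np.pi/4)))
E
```

```text
[0.4668681  0.26738516 0.18354108] 0.49421524676060263
[0.011, 0.074, -0.117, 0.003, -0.004, -0.002, 255.0]
[0.002, -0.015, -0.227, 0.003, -0.004, -0.002, 255.0]
[-0.007, -0.107, -0.319, 0.003, -0.004, -0.002, 255.0]
```

Request:
step_arm:
  motion:
    - [0.011,0.074,-0.04,0.003,-0.004,-0.002,255]
    - [0.011,0.074,-0.117,0.003,-0.004,-0.002,255]
    - [0.006,0.03,-0.172,0.003,-0.004,-0.002,255]
    - [0.002,-0.015,-0.227,0.003,-0.004,-0.002,255]
    - [0,-0.04,-0.25,0.003,-0.004,-0.002,255]
    - [-0.003,-0.065,-0.275,0.003,-0.004,-0.002,255]
    - [-0.005,-0.085,-0.297,0.003,-0.004,-0.002,255]
    - [-0.007,-0.107,-0.319,0.003,-0.004,-0.002,255]
    - [-0.007,-0.107,-0.319,0.003,-0.004,-0.002,255]

```text
time: 6.4
tool_pos: [0.464, 0.2119, 0.0269]
tool_rot: [0.256, 0.687, 0.618, -0.282]
contact_force: [-0.9, 0.1, -0.2]
gripper_width: 0.003
```

```bash
python3 - <<'E'
from h import *
from plant import monitor,eyes
for n in ('scene','wrist','side'):
    f=eyes.grab_frame(n);cv2.imwrite(f'pics/{n}2.png',f['pixels'][:,:,::-1])
s=monitor.state();p,R=s['tool_pos'],qR(s['tool_rot'])
print(s['time'],p,pos(.124,.024),s['joint_pos'].round(3),s['contact_force'].round(2),s['joint_vel'].round(2))
a=cv2.imread('pics/scene2.png')[110:260,200:400]
b=cv2.imread('pics/side2.png')[170:290,200:360]
cv2.imwrite('pics/s2z.png',cv2.resize(a,(800,600),interpolation=cv2.INTER_CUBIC))
cv2.imwrite('pics/d2z.png',cv2.resize(b,(640,480),interpolation=cv2.INTER_CUBIC))
E
```

```text
6.55 [0.46537903 0.21387386 0.02858265] [0.46337934 0.21388052 0.024     ] [ 0.585  0.394  1.736 -0.578  1.569  0.861] [0.53 0.01 0.13] [ 0.01 -0.   -0.01 -0.   -0.    0.  ]
```

View pics/s2z.png

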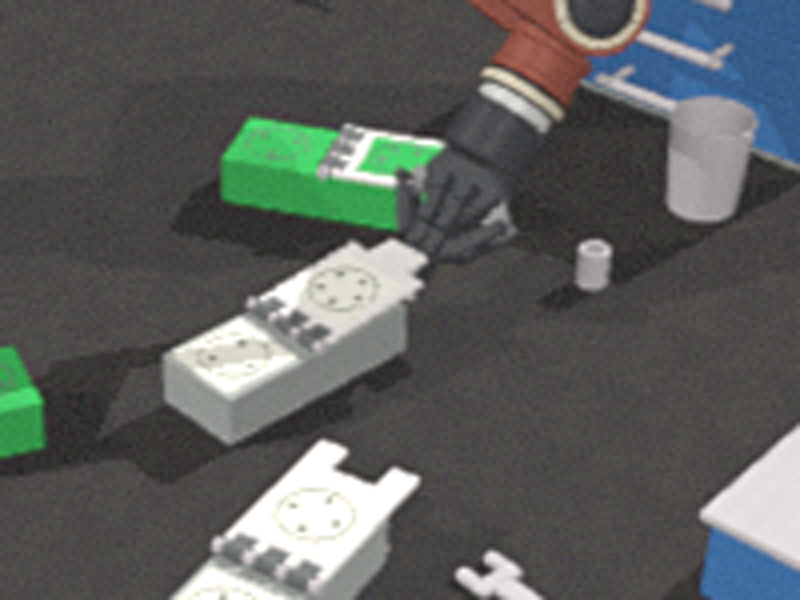

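View pics/wrist2.png

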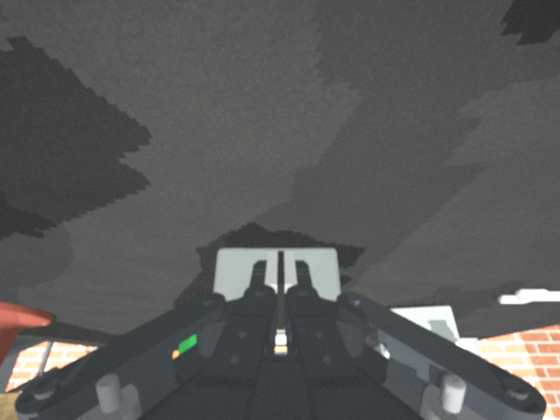

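View pics/d2z.png

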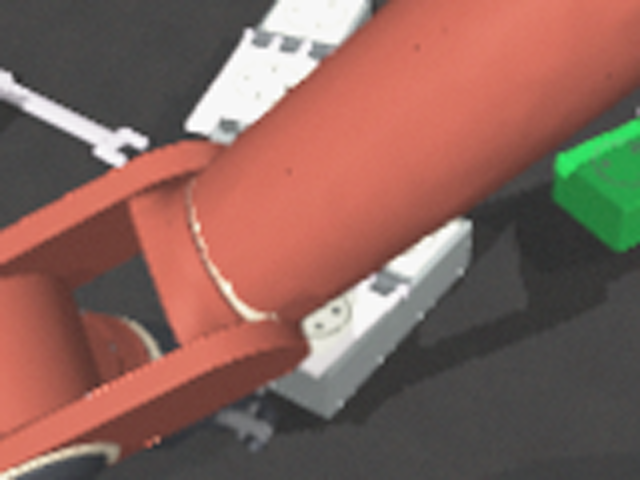

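```bash
cat > gen.py <<'E'
import sys
from h import *
from plant import monitor
def go(ths):
    s=monitor.state();p,R=s['tool_pos'],qR(s['tool_rot'])
    print(s['time'],p.round(4),s['joint_pos'].round(2),s['contact_force'].round(2))
    print('[',end='')
    for th in ths:
        a,z,phi=tcp(th);r=row(p,R,pos(a,z),Rt(phi));r[6]=255
        print(r,end=', ')
    print(']')
E
python3 -c "
from gen import *
go(np.linspace(0.0,0.36,10))"
```

```text
6.55 [0.4654 0.2139 0.0286] [ 0.58  0.39  1.74 -0.58  1.57  0.86] [0.53 0.01 0.13]
[[-0.003, 0.013, 0.003, -0.003, 0.005, 0.002, 255], [-0.003, 0.013, 0.014, -0.003, 0.005, 0.002, 255], [-0.003, 0.013, 0.025, -0.003, 0.005, 0.002, 255], [-0.003, 0.012, 0.036, -0.003, 0.005, 0.002, 255], [-0.003, 0.011, 0.046, -0.003, 0.005, 0.002, 255], [-0.003, 0.009, 0.057, -0.003, 0.005, 0.002, 255], [-0.003, 0.007, 0.068, -0.003, 0.005, 0.002, 255], [-0.004, 0.004, 0.078, -0.003, 0.005, 0.002, 255], [-0.004, 0.001, 0.088, -0.003, 0.005, 0.002, 255], [-0.004, -0.002, 0.099, -0.003, 0.005, 0.002, 255], ]
```

Request:
step_arm:
  motion:
    - [-0.003,0.006,0.003,-0.003,0.005,0.002,255]
    - [-0.003,0.007,0.012,-0.003,0.005,0.002,255]
    - [-0.003,0.007,0.021,-0.003,0.005,0.002,255]
    - [-0.003,0.006,0.031,-0.003,0.005,0.002,255]
    - [-0.003,0.005,0.041,-0.003,0.005,0.002,255]
    - [-0.003,0.003,0.051,-0.003,0.005,0.002,255]
    - [-0.003,0.001,0.062,-0.003,0.005,0.002,255]
    - [-0.004,-0.002,0.072,-0.003,0.005,0.002,255]
    - [-0.004,-0.005,0.082,-0.003,0.005,0.002,255]
    - [-0.004,-0.008,0.093,-0.003,0.005,0.002,255]

```text
time: 7.55
tool_pos: [0.4628, 0.2094, 0.075]
tool_rot: [0.256, 0.685, 0.62, -0.284]
contact_force: [-0.7, 3.4, -0.0]
gripper_width: 0.004
```

```bash
sed -i 's/rc=.118/rc=.114/' h.py; python3 - <<'E'
from gen import *
from plant import eyes
for n in ('scene','wrist'):
    f=eyes.grab_frame(n);cv2.imwrite(f'pics/{n}3.png',f['pixels'][:,:,::-1])
a=cv2.imread('pics/scene3.png')[110:260,200:400]
cv2.imwrite('pics/s3z.png',cv2.resize(a,(800,600),interpolation=cv2.INTER_CUBIC))
go(.33+.05*np.arange(1,11))
E
```

```text
7.65 [0.463  0.2089 0.0755] [ 0.58  0.32  1.74 -0.58  1.63  0.81] [-0.15 -0.21 -1.35]
[[-0.0, 0.0, 0.004, 0.001, -0.001, 0.0, 255], [-0.001, -0.005, 0.017, 0.001, -0.001, 0.0, 255], [-0.001, -0.011, 0.029, 0.001, -0.001, 0.0, 255], [-0.002, -0.017, 0.041, 0.001, -0.001, 0.0, 255], [-0.003, -0.024, 0.052, 0.001, -0.001, 0.0, 255], [-0.003, -0.032, 0.064, 0.001, -0.001, 0.0, 255], [-0.004, -0.04, 0.074, 0.001, -0.001, 0.0, 255], [-0.005, -0.048, 0.085, 0.001, -0.001, 0.0, 255], [-0.006, -0.057, 0.095, 0.001, -0.001, 0.0, 255], [-0.007, -0.065, 0.103, 0.001, -0.001, 0.0, 255], ]
```

View pics/s3z.png

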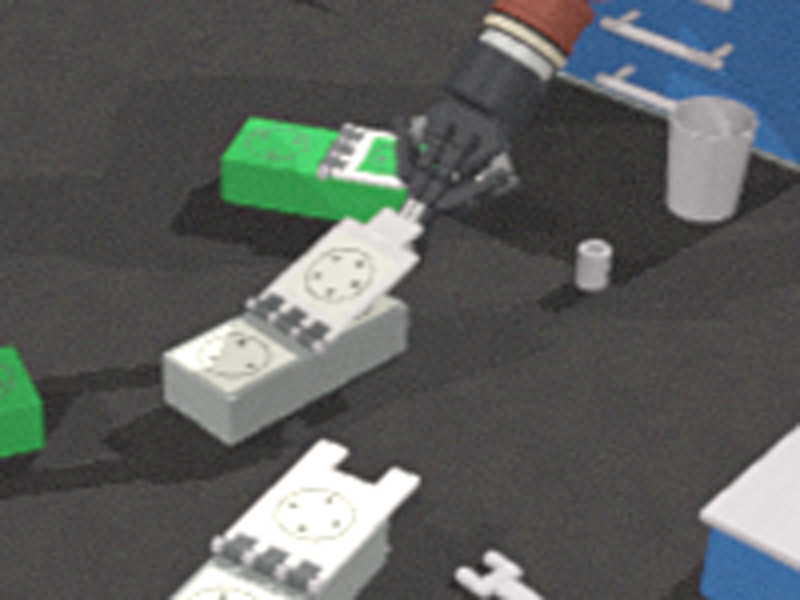

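View pics/wrist3.png

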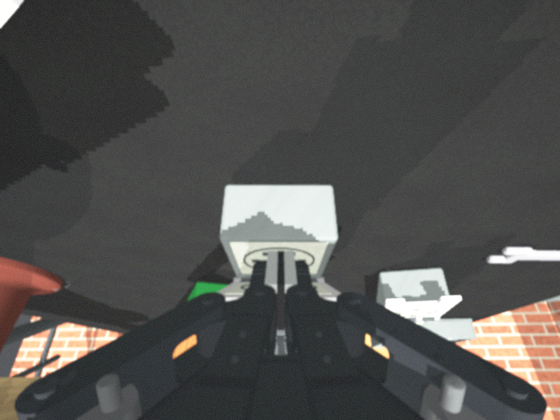

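Request:
step_arm:
  motion:
    - [0,0,0.007,0.001,-0.001,0,255]
    - [-0.001,-0.005,0.017,0.001,-0.001,0,255]
    - [-0.001,-0.011,0.029,0.001,-0.001,0,255]
    - [-0.002,-0.017,0.041,0.001,-0.001,0,255]
    - [-0.003,-0.024,0.052,0.001,-0.001,0,255]
    - [-0.003,-0.032,0.064,0.001,-0.001,0,255]
    - [-0.004,-0.04,0.074,0.001,-0.001,0,255]
    - [-0.005,-0.048,0.085,0.001,-0.001,0,255]
    - [-0.006,-0.057,0.095,0.001,-0.001,0,255]
    - [-0.007,-0.065,0.103,0.001,-0.001,0,255]

```text
time: 8.65
tool_pos: [0.4594, 0.1765, 0.1265]
tool_rot: [0.256, 0.685, 0.62, -0.283]
contact_force: [0.3, 1.3, -0.3]
gripper_width: 0.001
```

```bash
python3 -c "
from gen import *
go(.83+.05*np.arange(1,11))"
```

```text
8.65 [0.4594 0.1765 0.1265] [ 0.54  0.19  1.79 -0.61  1.67  0.74] [ 0.3   1.35 -0.3 ]
[[-0.0, -0.009, 0.009, -0.001, 0.0, 0.0, 255], [-0.001, -0.018, 0.016, -0.001, 0.0, 0.0, 255], [-0.002, -0.027, 0.023, -0.001, 0.0, 0.0, 255], [-0.003, -0.036, 0.029, -0.001, 0.0, 0.0, 255], [-0.004, -0.046, 0.035, 0.008, -0.001, 0.0, 255], [-0.005, -0.056, 0.041, 0.022, -0.002, 0.0, 255], [-0.006, -0.066, 0.046, 0.035, -0.004, 0.0, 255], [-0.007, -0.076, 0.05, 0.049, -0.005, 0.0, 255], [-0.008, -0.086, 0.054, 0.063, -0.006, 0.0, 255], [-0.009, -0.097, 0.058, 0.076, -0.008, 0.0, 255], ]
```

Request:
step_arm:
  motion:
    - [0,-0.009,0.009,-0.001,0,0,255]
    - [-0.001,-0.018,0.016,-0.001,0,0,255]
    - [-0.002,-0.027,0.023,-0.001,0,0,255]
    - [-0.003,-0.036,0.029,-0.001,0,0,255]
    - [-0.004,-0.046,0.035,0.008,-0.001,0,255]
    - [-0.005,-0.056,0.041,0.022,-0.002,0,255]
    - [-0.006,-0.066,0.046,0.035,-0.004,0,255]
    - [-0.007,-0.076,0.05,0.049,-0.005,0,255]
    - [-0.008,-0.086,0.054,0.063,-0.006,0,255]
    - [-0.009,-0.097,0.058,0.076,-0.008,0,255]

```text
time: 9.65
tool_pos: [0.4548, 0.1279, 0.1553]
tool_rot: [0.22, 0.701, 0.634, -0.243]
contact_force: [-0.4, 1.4, -0.4]
gripper_width: -0.0
```

```bash
python3 - <<'E'
from gen import *
from plant import eyes
f=eyes.grab_frame('scene');cv2.imwrite(f'pics/scene4.png',f['pixels'][:,:,::-1])
a=cv2.imread('pics/scene4.png')[110:260,200:400]
cv2.imwrite('pics/s4z.png',cv2.resize(a,(800,600),interpolation=cv2.INTER_CUBIC))
go(1.33+.05*np.arange(1,11))
E
```

```text
9.7 [0.455  0.1272 0.156 ] [ 0.43  0.02  1.88 -0.56  1.61  0.62] [ 0.71  0.57 -0.06]
[[-0.001, -0.009, 0.002, 0.013, -0.0, 0.001, 255], [-0.003, -0.02, 0.004, 0.026, -0.002, 0.001, 255], [-0.004, -0.031, 0.006, 0.04, -0.003, 0.001, 255], [-0.005, -0.042, 0.008, 0.053, -0.004, 0.001, 255], [-0.006, -0.053, 0.008, 0.067, -0.006, 0.001, 255], [-0.007, -0.064, 0.008, 0.08, -0.007, 0.001, 255], [-0.008, -0.075, 0.008, 0.094, -0.008, 0.001, 255], [-0.009, -0.086, 0.007, 0.108, -0.01, 0.001, 255], [-0.01, -0.097, 0.006, 0.121, -0.011, 0.001, 255], [-0.011, -0.108, 0.004, 0.135, -0.013, 0.001, 255], ]
```

View pics/s4z.png

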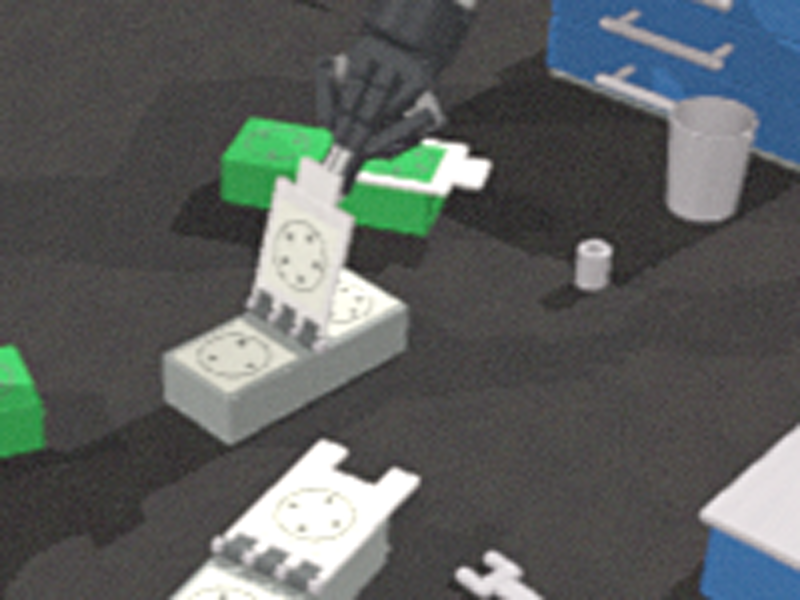

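The leaf is now nearly upright (tab at about (322,175) in the zoom) and the finger is behind the tab. The stand has not moved.

Request:
step_arm:
  motion:
    - [-0.001,-0.01,0.002,0.013,0,0.001,255]
    - [-0.003,-0.02,0.004,0.026,-0.002,0.001,255]
    - [-0.004,-0.031,0.006,0.04,-0.003,0.001,255]
    - [-0.005,-0.042,0.008,0.053,-0.004,0.001,255]
    - [-0.006,-0.053,0.008,0.067,-0.006,0.001,255]
    - [-0.007,-0.064,0.008,0.08,-0.007,0.001,255]
    - [-0.008,-0.075,0.008,0.094,-0.008,0.001,255]
    - [-0.009,-0.086,0.007,0.108,-0.01,0.001,255]
    - [-0.01,-0.097,0.006,0.121,-0.011,0.001,255]
    - [-0.011,-0.108,0.004,0.135,-0.013,0.001,255]

```text
time: 10.7
tool_pos: [0.4491, 0.0739, 0.1568]
tool_rot: [0.154, 0.721, 0.653, -0.171]
contact_force: [0.8, 0.6, 0.9]
gripper_width: -0.002
```

```bash
python3 - <<'E'
from gen import *
from plant import eyes
f=eyes.grab_frame('scene');cv2.imwrite(f'pics/scene5.png',f['pixels'][:,:,::-1])
a=cv2.imread('pics/scene5.png')[110:260,200:400]
cv2.imwrite('pics/s5z.png',cv2.resize(a,(800,600),interpolation=cv2.INTER_CUBIC))
go(1.83+.05*np.arange(1,11))
E
```

```text
10.75 [0.449  0.0731 0.1569] [ 0.26 -0.16  1.99 -0.44  1.49  0.43] [ 0.51  0.29 -0.51]
[[-0.001, -0.011, -0.001, 0.013, -0.002, -0.0, 255], [-0.002, -0.021, -0.004, 0.027, -0.003, -0.0, 255], [-0.003, -0.032, -0.008, 0.041, -0.004, -0.0, 255], [-0.004, -0.042, -0.012, 0.054, -0.006, -0.0, 255], [-0.005, -0.052, -0.017, 0.068, -0.007, -0.0, 255], [-0.006, -0.062, -0.022, 0.081, -0.008, -0.0, 255], [-0.007, -0.071, -0.027, 0.095, -0.01, -0.0, 255], [-0.008, -0.08, -0.034, 0.108, -0.011, -0.0, 255], [-0.008, -0.089, -0.04, 0.122, -0.013, -0.0, 255], [-0.009, -0.097, -0.047, 0.136, -0.014, -0.0, 255], ]
```

View pics/s5z.png

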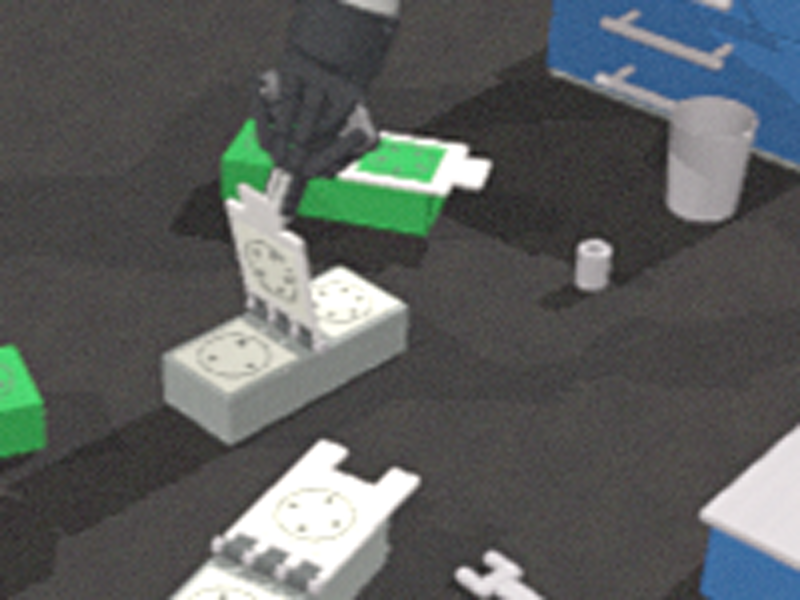

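Request:
step_arm:
  motion:
    - [-0.001,-0.011,-0.001,0.013,-0.002,0,255]
    - [-0.002,-0.021,-0.004,0.027,-0.003,0,255]
    - [-0.003,-0.032,-0.008,0.041,-0.004,0,255]
    - [-0.004,-0.042,-0.012,0.054,-0.006,0,255]
    - [-0.005,-0.052,-0.017,0.068,-0.007,0,255]
    - [-0.006,-0.062,-0.022,0.081,-0.008,0,255]
    - [-0.007,-0.071,-0.027,0.095,-0.01,0,255]
    - [-0.008,-0.08,-0.034,0.108,-0.011,0,255]
    - [-0.008,-0.089,-0.04,0.122,-0.013,0,255]
    - [-0.009,-0.097,-0.047,0.136,-0.014,0,255]

```text
time: 11.75
tool_pos: [0.4448, 0.0254, 0.1331]
tool_rot: [0.087, 0.735, 0.666, -0.096]
contact_force: [-0.9, 0.1, 1.1]
gripper_width: -0.001
```

```bash
python3 - <<'E'
from gen import *
from plant import eyes
f=eyes.grab_frame('scene');cv2.imwrite(f'pics/scene6.png',f['pixels'][:,:,::-1])
a=cv2.imread('pics/scene6.png')[110:260,200:400]
cv2.imwrite('pics/s6z.png',cv2.resize(a,(800,600),interpolation=cv2.INTER_CUBIC))
go(2.33+.05*np.arange(1,11))
E
```

```text
11.8 [0.4445 0.0248 0.1327] [ 0.05 -0.26  2.09 -0.26  1.36  0.21] [ 1.05 -0.32  0.1 ]
[[-0.001, -0.009, -0.006, 0.013, -0.001, -0.0, 255], [-0.002, -0.016, -0.014, 0.027, -0.003, -0.0, 255], [-0.002, -0.024, -0.022, 0.04, -0.004, -0.0, 255], [-0.003, -0.03, -0.031, 0.054, -0.006, -0.0, 255], [-0.004, -0.037, -0.04, 0.067, -0.007, -0.0, 255], [-0.004, -0.043, -0.049, 0.081, -0.008, -0.0, 255], [-0.005, -0.048, -0.059, 0.095, -0.01, -0.0, 255], [-0.005, -0.053, -0.069, 0.108, -0.011, -0.0, 255], [-0.006, -0.058, -0.079, 0.122, -0.012, -0.0, 255], [-0.006, -0.061, -0.089, 0.135, -0.014, -0.0, 255], ]
```

View pics/s6z.png

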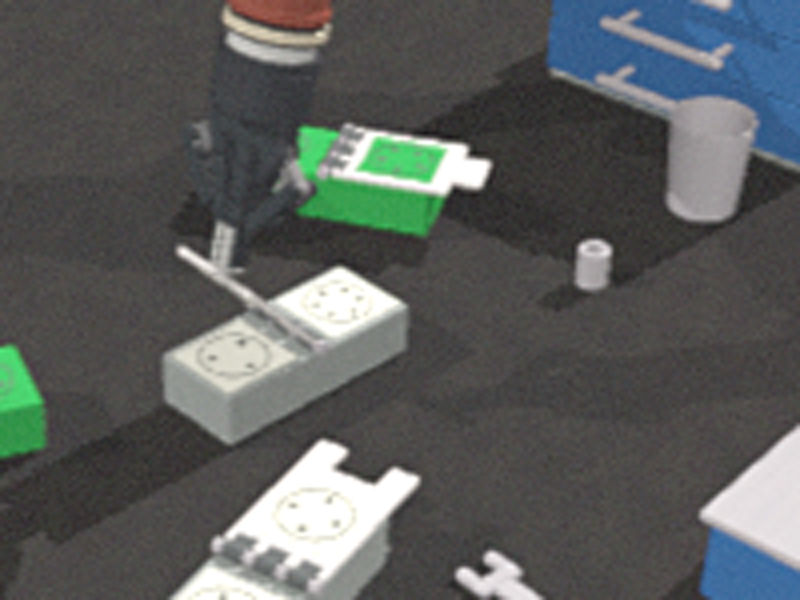

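Request:
step_arm:
  motion:
    - [-0.001,-0.009,-0.006,0.013,-0.001,0,255]
    - [-0.002,-0.016,-0.014,0.027,-0.003,0,255]
    - [-0.002,-0.024,-0.022,0.04,-0.004,0,255]
    - [-0.003,-0.03,-0.031,0.054,-0.006,0,255]
    - [-0.004,-0.037,-0.04,0.067,-0.007,0,255]
    - [-0.004,-0.043,-0.049,0.081,-0.008,0,255]
    - [-0.005,-0.048,-0.059,0.095,-0.01,0,255]
    - [-0.005,-0.053,-0.069,0.108,-0.011,0,255]
    - [-0.006,-0.058,-0.079,0.122,-0.012,0,255]
    - [-0.006,-0.061,-0.089,0.135,-0.014,0,255]

```text
time: 12.8
tool_pos: [0.4417, -0.0049, 0.0885]
tool_rot: [0.019, 0.741, 0.671, -0.02]
contact_force: [-0.8, -0.3, 0.5]
gripper_width: -0.001
```

```bash
python3 - <<'E'
from gen import *
go(2.83+.04*np.arange(1,11))
E
```

```text
12.8 [ 0.4417 -0.0049  0.0885] [-0.14 -0.27  2.16 -0.06  1.25 -0.03] [-0.75 -0.33  0.5 ]
[[-0.001, -0.005, -0.009, 0.011, -0.0, -0.001, 255], [-0.001, -0.007, -0.017, 0.022, -0.001, -0.001, 255], [-0.002, -0.009, -0.026, 0.033, -0.002, -0.001, 255], [-0.002, -0.011, -0.035, 0.037, -0.003, -0.001, 255], [-0.002, -0.012, -0.044, 0.037, -0.003, -0.001, 255], [-0.002, -0.013, -0.053, 0.037, -0.003, -0.001, 255], [-0.002, -0.014, -0.062, 0.037, -0.003, -0.001, 255], [-0.002, -0.014, -0.071, 0.037, -0.003, -0.001, 255], [-0.002, -0.014, -0.08, 0.037, -0.003, -0.001, 255], [-0.002, -0.014, -0.089, 0.037, -0.003, -0.001, 255], ]
```

Request:
step_arm:
  motion:
    - [-0.001,-0.005,-0.009,0.011,0,-0.001,255]
    - [-0.001,-0.007,-0.017,0.022,-0.001,-0.001,255]
    - [-0.002,-0.009,-0.026,0.033,-0.002,-0.001,255]
    - [-0.002,-0.011,-0.035,0.037,-0.003,-0.001,255]
    - [-0.002,-0.012,-0.044,0.037,-0.003,-0.001,255]
    - [-0.002,-0.013,-0.051,0.037,-0.003,-0.001,255]
    - [-0.002,-0.014,-0.057,0.037,-0.003,-0.001,255]
    - [-0.002,-0.014,-0.06,0.037,-0.003,-0.001,255]

```text
time: 13.6
tool_pos: [0.4406, -0.0115, 0.0586]
tool_rot: [0.001, 0.742, 0.671, -0.001]
contact_force: [0.0, -1.6, 0.2]
gripper_width: -0.005
```

```bash
python3 - <<'E'
from gen import *
from plant import eyes
f=eyes.grab_frame('scene');cv2.imwrite(f'pics/scene7.png',f['pixels'][:,:,::-1])
f=eyes.grab_frame('side');cv2.imwrite(f'pics/side7.png',f['pixels'][:,:,::-1])
a=cv2.imread('pics/scene7.png')[110:260,200:400]
cv2.imwrite('pics/s7z.png',cv2.resize(a,(800,600),interpolation=cv2.INTER_CUBIC))
b=cv2.imread('pics/side7.png')[170:290,200:360]
cv2.imwrite('pics/d7z.png',cv2.resize(b,(640,480),interpolation=cv2.INTER_CUBIC))
s=monitor.state();print(s['time'],s['tool_pos'],s['contact_force'],s['joint_vel'].round(3))
E
```

```text
13.7 [ 0.44062926 -0.0114889   0.05866691] [ 0.32775954  0.06265291 -0.37768314] [-0.003 -0.005 -0.005  0.002  0.002 -0.001]
```

View pics/s7z.png

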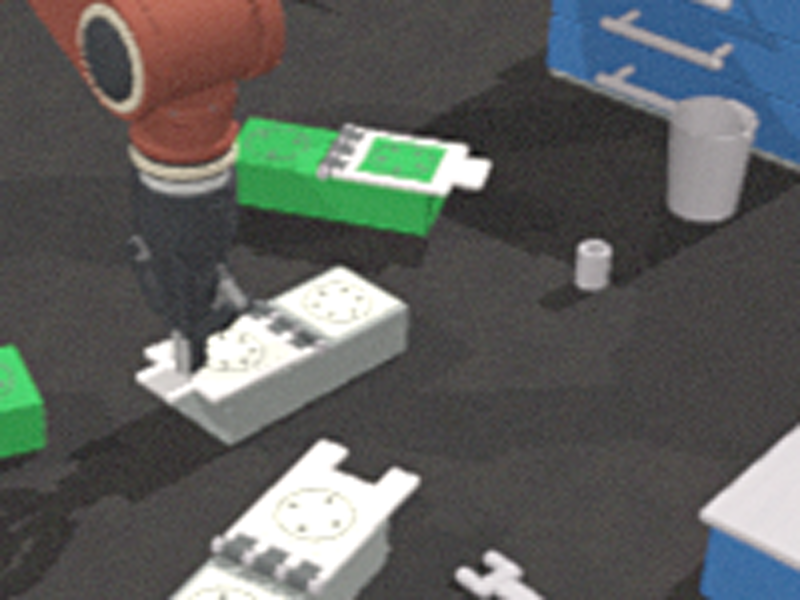

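View pics/d7z.png

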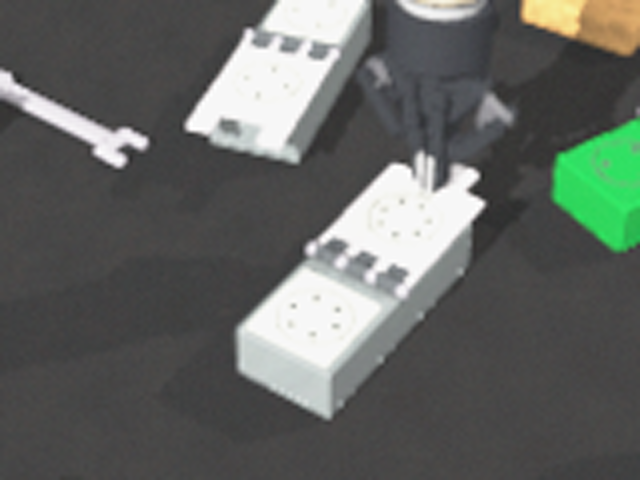

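Request:
step_arm:
  motion:
    - [0,0,-0.002,0,0,0,255]
    - [0,0,-0.004,0,0,0,255]
    - [0,0,-0.006,0,0,0,255]
    - [0,0,-0.008,0,0,0,255]
    - [0,0,-0.008,0,0,0,255]
    - [0,0,-0.008,0,0,0,255]

```text
time: 14.3
tool_pos: [0.4407, -0.0116, 0.0549]
tool_rot: [0.001, 0.742, 0.671, -0.001]
contact_force: [0.1, 0.0, 0.6]
gripper_width: -0.0
```

```bash
python3 - <<'E'
from plant import monitor
s=monitor.state();print(s['time'],s['tool_pos'],s['contact_force'],s['ft_torque'],s['joint_vel'].round(3))
E
```

```text
14.3 [ 0.44074685 -0.01162958  0.05489493] [0.09985652 0.00826875 0.57406489] [ 0.04152174 -0.03276135 -0.02891489] [-0.001 -0.001 -0.003 -0.002  0.001  0.   ]
```

Request:
step_arm:
  motion:
    - [0,0,-0.001,0,0,0,255]
    - [0,0,-0.002,0,0,0,255]
    - [0,0,-0.002,0,0,0,255]
    - [0,0,-0.002,0,0,0,255]

```text
time: 14.7
tool_pos: [0.4408, -0.0117, 0.054]
tool_rot: [0.001, 0.742, 0.671, -0.001]
contact_force: [-0.6, -0.2, -0.1]
gripper_width: -0.003
```

Request:
step_arm:
  motion:
    - [0,0,-0.001,0,0,0,255]
    - [0,0,-0.001,0,0,0,255]
    - [0,0,-0.001,0,0,0,255]

```text
time: 15.0
tool_pos: [0.4409, -0.0117, 0.0539]
tool_rot: [0.001, 0.742, 0.671, -0.001]
contact_force: [-1.7, 0.4, 4.9]
gripper_width: 0.004
```

Request:
step_arm:
  motion:
    - [0,0,-0.001,0,0,0,255]
    - [0,0,-0.001,0,0,0,255]
    - [0,0,-0.001,0,0,0,255]

```text
time: 15.3
tool_pos: [0.4409, -0.0117, 0.0538]
tool_rot: [0.001, 0.742, 0.671, -0.001]
contact_force: [-4.5, 1.0, 8.0]
gripper_width: -0.003
```

Request:
step_arm:
  motion:
    - [0,0,0.004,0,0,0,255]
    - [0,0,0.02,0,0,0,255]
    - [0,0,0.06,0,0,0,255]
    - [0,0,0.14,0,0,0,255]
    - [0,0,0.23,0,0,0,255]
    - [0,0,0.32,0,0,0,255]
    - [0,-0.08,0.4,0,0,0,255]
    - [0,-0.16,0.45,0,0,0,255]
    - [0,-0.25,0.45,0,0,0,255]
    - [0,-0.3,0.45,0,0,0,255]

```text
time: 16.3
tool_pos: [0.4411, -0.1647, 0.2802]
tool_rot: [0.003, 0.742, 0.67, -0.0]
contact_force: [0.8, 0.6, 0.1]
gripper_width: 0.004
```

```bash
python3 - <<'E'
from h import *
from plant import eyes,monitor
for n in ('scene','side','wrist'):
    f=eyes.grab_frame(n);cv2.imwrite(f'pics/{n}8.png',f['pixels'][:,:,::-1])
s=monitor.state();print(s['time'],s['tool_pos'],s['contact_force'],s['joint_vel'].round(3))
a=cv2.imread('pics/scene8.png')[162:227,232:312]
cv2.imwrite('pics/s8z.png',cv2.resize(a,None,fx=9,fy=9,interpolation=cv2.INTER_CUBIC))
b=cv2.imread('pics/side8.png')[170:290,220:360]
cv2.imwrite('pics/d8z.png',cv2.resize(b,None,fx=5,fy=5,interpolation=cv2.INTER_CUBIC))
E
```

```text
16.45 [ 0.44051608 -0.16268975  0.2779359 ] [-0.45511613 -0.12084422 -0.76158887] [ 0.042 -0.013  0.017  0.007  0.006  0.006]
```

View pics/s8z.png

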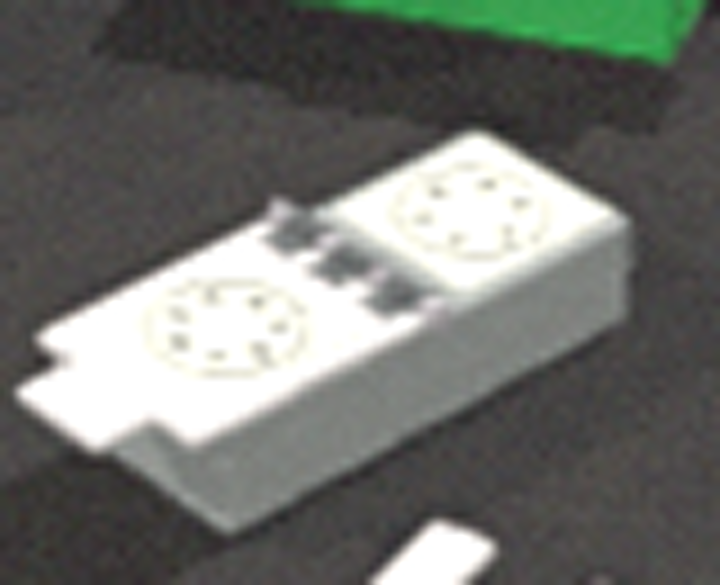

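View pics/d8z.png

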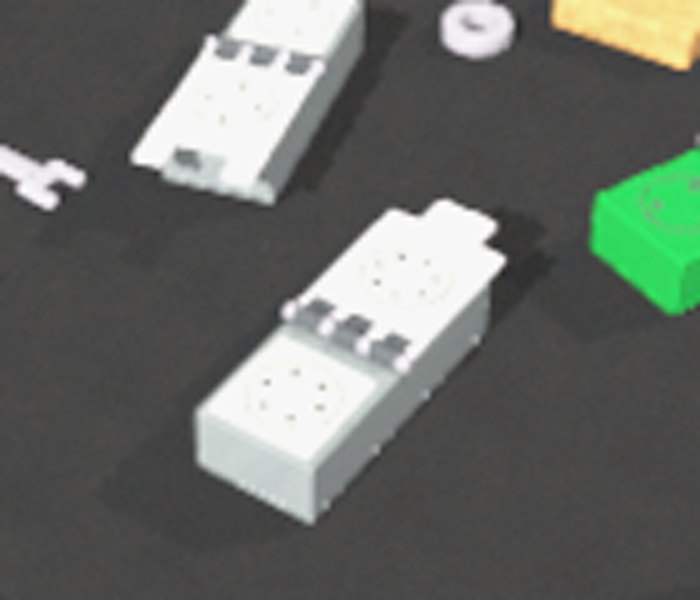

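View pics/scene8.png

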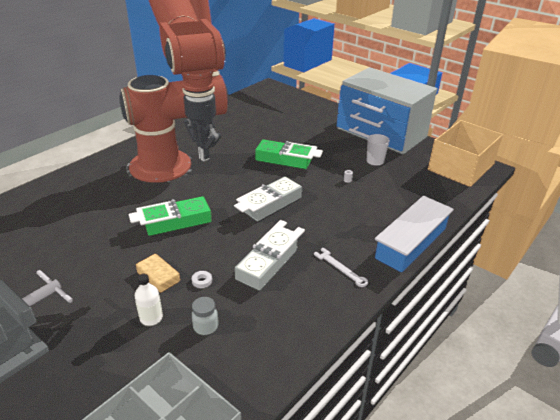

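```bash
python3 - <<'E'
from h import *
p=np.load('p1.npy')
for th in (3.14159,3.10,3.05):
    pts=[(40,110),(-40,110),(20,135),(-20,135)]
    X=np.array([(x,y*np.cos(th)+2*np.sin(th),52+y*np.sin(th)-2*np.cos(th)) for x,y in pts])/1000
    q=proj(w(p[:3],X),'scene')-p[4:6]; print(th,((q-[232,162]+.5)*9-.5).round(0).tolist())
print('obs [193,447],[38,342],[98,452],[18,392]')
a=cv2.imread('pics/scene0.png').astype(int);b=cv2.imread('pics/scene8.png').astype(int)
d=np.abs(a-b).max(2);cv2.imwrite('pics/diff.png',np.clip(d*3,0,255).astype('uint8'))
E
```

```text
3.14159 [[199.0, 431.0], [45.0, 327.0], [102.0, 434.0], [25.0, 382.0]]
3.1 [[199.0, 420.0], [45.0, 316.0], [102.0, 421.0], [25.0, 368.0]]
3.05 [[200.0, 406.0], [46.0, 302.0], [103.0, 404.0], [26.0, 351.0]]
obs [193,447],[38,342],[98,452],[18,392]
```

View pics/diff.png

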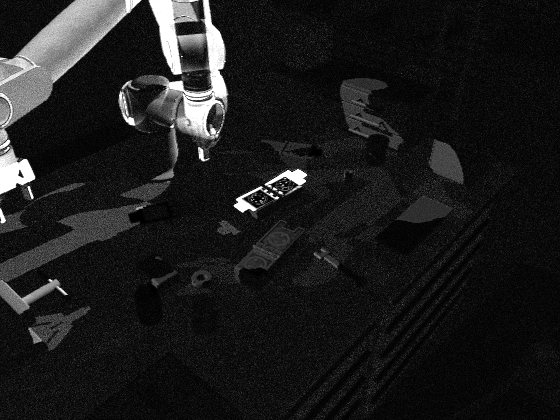

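```bash
python3 -c "
from plant import manip,monitor
print(manip.job_done(),monitor.state()['time'])"
```

```text
the job is handed in; nothing more can be done
the job is handed in; nothing more can be done
```

The single-tab leaf of the grey stand has been swung over its spine and now lies flat on the other side. I handed the job in at about 16.5 s with the arm well clear.

I slid the closed fingertips under the tab and pushed the leaf round in small steps, with readings of about 1 to 3.5 N. I then pressed it down until it stopped at a tip height of 53.8 mm (54 mm expected when flat). The force at the stop was 8 N vertical (about 9 N in all). I then lifted straight up and away, with the tool reading about zero force.

**Stands and other things:** The last pictures show the stand's visible corners where they were at the start. The before/after difference shows only the arm, the shadows and the turned leaf; the two-tab leaf and the other things look unmoved.

**Leaf angle:** The camera check of the leaf angle disagreed slightly with my model. The leaf corners appeared 1 to 2 pixels below the positions predicted for a flat leaf. That is towards flat rather than raised, and close to the error of my pose fit at that end, so I took it as flat.

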